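# Pack the unopened leftovers into the fridge caddy

### The job

Pack the unopened leftovers into the fridge caddy, each standing upright on the floor of the holder that fits it: the capped squeeze bottle in the round holder, the closed carton in the oblong one, and the large lidded tub in the square one with the small lidded tub stood centrally on its lid. Keep everything upright as you carry it, and leave the opened bottle, carton and tub standing where they are.

Things in the scene. Friction and masses are not known exactly. Their poses are not given: they have to be found in the camera images.
- bottle: Loose closed squeeze bottle, upright: amber body 48 mm in diameter with straight sides to 80 mm, then a shoulder, a white screw cap 32 mm wide from 90 to 100 mm, and a pointed white nozzle up to 116 mm. About 0.2 kg. Origin: centre of its underside; z up.
- carton: Loose closed cardboard carton, upright, 60 mm (its x) by 40 mm (its y) by 80 mm high, flat closed top, red band round the sides. About 0.12 kg. Origin: centre of its underside; z up.
- tub: Loose large lidded tub, a plain upright cylinder 58 mm in diameter and 55 mm high, yellow with a flat white lid. About 0.15 kg. Origin: centre of its underside; z up.
- small_tub: Loose small lidded tub, a plain upright cylinder 42 mm in diameter and 40 mm high, yellow with a flat white lid. About 0.06 kg. Origin: centre of its underside; z up.
- round_holder: Fixed grey plastic holder, 90 x 90 mm outside, one of three in a row 96 mm apart, in any order, along a low wooden caddy (310 x 112 mm, rim 18 mm high). This one is 34 mm high with a round well 64 mm in diameter; the well's floor is 4 mm above the origin. Origin: centre of its underside, 8 mm above the table; x along the caddy's length (same for all three), z up.
- oblong_holder: Fixed grey plastic holder, 90 x 90 mm outside, one of three in a row 96 mm apart, in any order, along a low wooden caddy (310 x 112 mm, rim 18 mm high). This one is 34 mm high with an oblong well 74 mm (its x) by 54 mm (its y); the well's floor is 4 mm above the origin. Origin: centre of its underside, 8 mm above the table; x along the caddy's length (same for all three), z up.
- square_holder: Fixed grey plastic holder, 90 x 90 mm outside, one of three in a row 96 mm apart, in any order, along a low wooden caddy (310 x 112 mm, rim 18 mm high). This one is 18 mm high with a square well 74 x 74 mm; the well's floor is 4 mm above the origin. Origin: centre of its underside, 8 mm above the table; x along the caddy's length (same for all three), z up.
- open_bottle: Loose opened bottle, to be left: the same amber body, 48 mm in diameter, but with no cap or nozzle, only a bare amber neck 22 mm wide with a dark mouth, 100 mm high in all. Origin: centre of its underside; z up.
- open_carton: Loose opened carton, to be left: the same size, 60 mm (x) by 40 mm (y) by 80 mm, but empty and open at the top, with a flap along each long side sloping outward to 92 mm high and about 66 mm across. Origin: centre of its underside; z up.
- open_tub: Loose opened tub, to be left: the same diameter as the large tub, 58 mm, 48 mm high, without a lid, empty and hollow. Origin: centre of its underside; z up.
Mind the look-alikes: they are no part of the job. Leave any blue or pink look-alike of the carton alone.

How it is judged (in metres and radians):
At the end, for the whole second after the job is handed in: Bottle, carton and large tub on the floor of their holders (within 14 mm of centre), the small tub on the large one's lid (within 15 mm of centre), all upright within 7 degrees, released and at rest; the opened things within 30 mm of where they stood (horizontal distance between bottle and round_holder below 0.014 m and z of bottle in the frame of round_holder between 0 and 0.008 m and horizontal distance between carton and oblong_holder below 0.014 m and z of carton in the frame of oblong_holder between 0 and 0.008 m and horizontal distance between tub and square_holder below 0.014 m and z of tub in the frame of square_holder between 0 and 0.008 m and horizontal distance between small_tub and tub below 0.015 m and z of small_tub in the frame of tub between 0.051 and 0.06 m and angle between each of bottle, carton, tub, small_tub, open_bottle, open_carton, open_tub's own z axis and vertical below 0.12 rad and linear speed of each of bottle, carton, tub, small_tub, open_bottle, open_carton, open_tub below 0.03 m/s and distance of each of open_bottle, open_carton, open_tub from where it was at the start of the episode below 0.03 m); the robot touches nothing.
It fails at once if an opened thing is pushed or carried more than 30 mm from its place (distance of any of open_bottle, open_carton, open_tub from where it was at the start of the episode above 0.03 m).
It fails at once if something is tipped more than 35 degrees from upright (angle between any of bottle, carton, tub, small_tub, open_bottle, open_carton, open_tub's own z axis and vertical above 0.61 rad).
It also fails if it takes over 120 s, if anything falls off the work surface, if the arm or the gripper's body presses on something with over 40 N, if the wrist force passes 120 N, or if a joint passes its speed limit or range.

### The arm

A 6-joint arm with a two-finger parallel gripper is mounted at the origin on the work surface. World frame = base frame: x ahead of the robot, y to its left, z up, the work surface at z = 0. Lengths are in mm, angles in rad, forces in N, time in s.
With the tool pointing down it reaches from about 350 to 975 mm from the base axis. Payload 7.1 kg.
Tool frame: the origin (TCP) lies midway between the tips of the shut fingers; the grasp point (between the pads) lies pinch_z behind it (pinch_z is the distance from the TCP to the grasp point, in mm); z points along the fingers, y is the line along which they close (so a half turn about z gives the same grasp; the last joint's range is limited). The gripper opens to 88 mm and grips with 3 to 60 N. Pads are 20 mm wide; open, the fingers measure 115 mm over their backs; the gripper's body (75 mm by 178 mm) begins 61 mm behind the grasp point.
Start: joints at [1.26, 0.423, 1.63, -0, 1.089, -0.019], TCP at [179.766, 598.572, 222.675] pointing down, gripper open.
Joint ranges: [-3, 3], [-0.9, 2.11], [0.09, 2.58], [-1.31, 4.45], [0.11, 2.69], [-2.54, 2.54]. Speed limits (rad/s): [2.39, 2.39, 3.01, 3.14, 3.14, 3.14].

### API

Orientations are given as a rotation vector (axis times angle).
In Python, from workcell import get_obs, get_image, close_job, pinch_z gives the robot as it stands.
- The arm moves only by the tool jog_arm, never from a script. Its argument "commands" is a list of rows, each a list of 3 entries, a list of its own where there are three numbers: the gripper command: -1 is shut, 1 is fully open, values between are in proportion, then the shift along the tool's x, y, z as a fraction of full scale, then the turn, a rotation vector about the tool's x, y, z as a fraction of full scale. In form: [[gripper, [tx, ty, tz], [rx, ry, rz]], ...]. A call has 1 to 10 rows; each row shifts and turns the commanded pose from where the row before left it, along the tool's axes as they then stand; what a row does not reach is not made up. Full scale, the value 1, is 0.1 m for a shift and 45 degrees for a turn. A row lasts 1/10 s, in which the tool goes at most 50 mm and 8.59 degrees, less where a joint would pass 70% of its speed; a pose out of reach is approached as far as the arm can. A call with a number of a shift or a turn outside -1 to 1 is refused whole. A call with a gripper value outside its range is refused whole. The fingers move at their own pace and stop on an object; the grip force is fixed at half the most. Time passes only in rows, so rows that do not move let the fingers close. It gives the time, the measured TCP pose, the force, the opening and the grip force at its end, in the units of the state.
- get_obs(): the state, without advancing time (a new reading comes with each control period).
- get_image(name): name is "scene" or "top"; returns a dict with "image" (480x640x3 uint8, blue, green, red), "z_map" (480x640 float32, mm along the optical axis (not along the pixel's ray), 0 where there is no reading), "intrinsics" (3x3 intrinsics, pixels), "k1" (the pictures are not rectified: a ray, as slopes to the right and down, at radius r is drawn at 1 + k1 r^2 times it, then the intrinsics apply), "eye" and "orientation" of the camera in the world. Camera axes: x right, y down, z forward; pixel columns grow to the right and rows downward; lengths in mm; the calibration is good to about 2 mm. A picture is of the moment at which its call begins.
- close_job(): hands the job in; it is judged then, once.
The state is a dict: "t": time; "qpos": joint angles; "qvel": joint speeds; "joint_torque": joint torques, N m; "ee_pos": TCP position; "orientation": TCP orientation; "ft_force": force on the tool from outside, world axes, zero at the start; "moment": the same for the moment, N m; "width": finger opening in mm; "grasp_force": force on a finger pad.
Only numpy, scipy, OpenCV 4.12 (cv2) and the standard library are available. Lean on these libraries where they do the work, as an engineer would, in place of code of your own. Each camera call takes 0.05 s, during which the arm holds its last target. There are 200 camera calls.

## Working session

There is one attempt and no reset: what is moved stays moved. The work goes in short steps, Python scripts to look and compute and a tool call to move; the robot and the scene stay as the last step left them, time stands still between calls to the robot, and variables do not carry over. Pictures are saved under pics/ and viewed, at most 14 in all, crops included, and the job is handed in when it is done.

Besides the shell and the picture viewer there is one more tool, called by a JSON object that holds its "op" and its "data". jog_arm: Moves the arm, as the interface text tells. Its arguments: {"type":"object","properties":{"commands":{"type":"array","items":{"type":"array"}}},"required":["commands"]}

```bash
mkdir -p pics; ls
python3 - <<'E'
from workcell import get_obs,get_image,pinch_z
import cv2,numpy as np
o=get_obs();print(pinch_z,{k:np.round(v,3) for k,v in o.items()})
for n in ("scene","top"):
    d=get_image(n);cv2.imwrite(f"pics/{n}0.png",d["image"]);np.savez(f"{n}0.npz",**d)
    print(n,d["intrinsics"],d["k1"],d["eye"],d["orientation"],(d["z_map"]>0).mean())
E
```

```text
pics
18.700000000000003 {'t': np.float64(0.0), 'qpos': array([ 1.26 ,  0.424,  1.631, -0.   ,  1.089, -0.019]), 'qvel': array([-0.001,  0.   , -0.001, -0.001,  0.002, -0.   ]), 'joint_torque': array([ 3.0000e-03, -5.4461e+01, -2.7368e+01,  6.4000e-02,  2.3000e-02,
       -0.0000e+00]), 'ee_pos': array([179.6  , 598.065, 221.904]), 'orientation': array([-4.570e-01, -3.108e+00,  2.000e-03]), 'ft_force': array([-0.341,  0.582,  0.529]), 'moment': array([ 0.031,  0.002, -0.001]), 'grasp_force': np.float64(0.0), 'width': np.float64(88.065)}
scene [[536.94292083   0.         318.62381962]
 [  0.         536.94292083 244.42595162]
 [  0.           0.           1.        ]] -0.07083248182252533 [1027.03635034 -631.68004221  884.29053924] [-2.2661176  -0.89756538  0.32434275] 0.995771484375
top [[505.86014264   0.         314.57498678]
 [  0.         505.86014264 235.35504516]
 [  0.           0.           1.        ]] -0.14125053222035958 [ 410.76717045  -55.40511698 1012.77079789] [-2.15722826  2.15537742 -0.14321383] 0.9960677083333334
```

View pics/scene0.png

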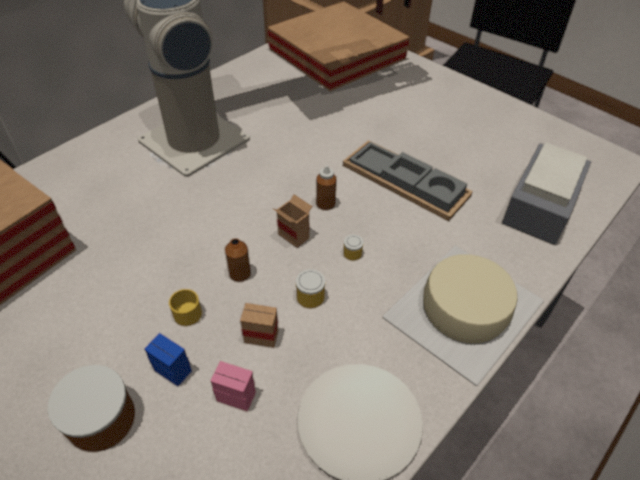

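View pics/top0.png

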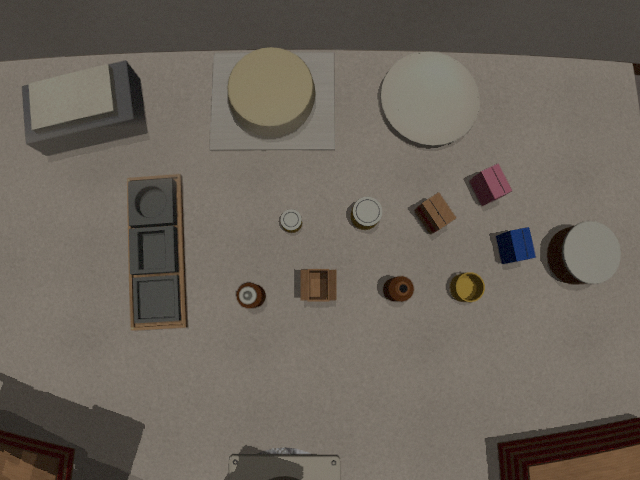

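The scene camera shows the closed carton with the red band at (260,325), and the blue and pink look-alikes at (168,358) and (233,385). The top view shows:
- **To pack:** capped bottle (250,295), small tub (291,220), large tub (367,212), closed carton (435,213).
- **To leave:** open carton (318,285), open bottle (400,289), open tub (466,287).
- **Caddy wells:** round (153,203), oblong (153,250), square (157,300).

Next I measure them.

```bash
cat > h.py <<'E'
import numpy as np,cv2
from scipy.spatial.transform import Rotation as R
def cloud(d):
    K=np.array(d["intrinsics"]);uv=np.stack(np.meshgrid(np.arange(640.),np.arange(480.)),-1).reshape(-1,1,2)
    r=cv2.undistortPoints(uv,K,np.array([float(d["k1"]),0,0,0])).reshape(480,640,2)
    z=d["z_map"][...,None].astype(float)
    c=np.concatenate([r*z,z],-1)
    W=c@R.from_rotvec(d["orientation"]).as_matrix().T+np.array(d["eye"])
    W[d["z_map"]==0]=np.nan
    return W
def top(W,u,v,h,rad=22,lo=-8,hi=8):
    p=W[v-rad:v+rad,u-rad:u+rad].reshape(-1,3);p=p[(p[:,2]>h+lo)&(p[:,2]<h+hi)]
    if len(p)<6:return None
    (cx,cy),(w,l),a=cv2.minAreaRect(p[:,:2].astype(np.float32))
    c,r=cv2.minEnclosingCircle(p[:,:2].astype(np.float32))
    return len(p),np.round(p.mean(0),1),"rect",np.round([cx,cy,w,l,a],1),"circ",np.round([*c,r],1)
E
python3 - <<'E'
from h import *
d=dict(np.load("top0.npz"));W=cloud(d)
print("table",np.round([W[350,300],W[150,340],W[250,220],W[380,450]],1))
for n,u,v,h in [("bottle cap",250,295,97),("bottle body",252,295,75),("carton",435,213,80),("tub",367,212,55),("small",291,220,40),("obottle",400,289,97),("ocarton",318,285,85),("otub",466,287,46)]:
    print(n,top(W,u,v,h))
    if n=="bottle cap": print(top(W,u,v,108,lo=-20,hi=12))
# caddy: fit
z=W[...,2]
for n,(u,v),h in [("round",(153,203),42),("oblong",(153,250),42),("square",(157,300),26)]:
    m=np.zeros(z.shape,np.uint8);m[v-17:v+18,u-17:u+18]=1
    p=W[(m>0)&(z<h-14 if h>30 else z<h-7)&(z>4)]
    print(n,len(p),np.round(np.median(p,0),1),np.round(cv2.minAreaRect(p[:,:2].astype(np.float32))[0],1),cv2.minAreaRect(p[:,:2].astype(np.float32))[1:])
m=np.zeros(z.shape,bool);m[165:345,115:200]=1
p=W[m&(z>11)];q=cv2.minAreaRect(p[:,:2].astype(np.float32));print("caddy",q)
p=W[m&(z>36)];q=cv2.minAreaRect(p[:,:2].astype(np.float32));print("two tall",q)
E
```

```text
table [[ 3.136e+02 -3.020e+01 -2.600e+00]
 [ 7.216e+02 -1.117e+02 -2.600e+00]
 [ 5.122e+02  1.321e+02 -0.000e+00]
 [ 2.521e+02 -3.287e+02  7.000e-01]]
bottle cap (195, array([420.8,  62. ,  99.7]), 'rect', array([420.1,  62.5,  30.6,  30.4,   1.5]), 'circ', array([420.1,  62.8,  16.4]))
(251, array([420.8,  61.7, 101.5]), 'rect', array([421.1,  62.5,  32.7,  30.4,   1.5]), 'circ', array([421.1,  61.7,  17.5]))
bottle body (137, array([421.7,  58.5,  80.2]), 'rect', array([421.2,  62.4,  46.8,  44.1,  89.9]), 'circ', array([420.3,  62.9,  23.8]))
carton (698, array([ 579.9, -292.6,   80. ]), 'rect', array([ 580.6, -294. ,   60.7,   42.8,   32.6]), 'circ', array([ 580.1, -293.3,   35.8]))
tub (711, array([ 581.9, -159.7,   55.6]), 'rect', array([ 582.4, -160. ,   56.1,   57.6,    1. ]), 'circ', array([ 582.5, -160.2,   29.2]))
small (366, array([567.8, -12. ,  40.4]), 'rect', array([568.3, -12.2,  40.4,  40.9,  55.1]), 'circ', array([568.4, -12. ,  20.8]))
obottle (167, array([ 433.8, -216.9,   96.6]), 'rect', array([ 433.9, -218.2,   26.2,   29.3,   87.9]), 'circ', array([ 432.9, -218.4,   16.3]))
ocarton (562, array([438.9, -65.6,  85.2]), 'rect', array([440. , -65. ,  58.9,  65.6,   0. ]), 'circ', array([438.6, -64.9,  41.8]))
otub (225, array([ 436.9, -357.8,   46. ]), 'rect', array([ 436.9, -358. ,   57.8,   57.4,   42.6]), 'circ', array([ 437.3, -358.6,   30.3]))
round 669 [608.6 274.9  12.6] [607.2 273. ] ((54.53497314453125, 58.381168365478516), 16.32761573791504)
oblong 862 [510.6 268.3  12.6] [510.4 266.2] ((70.47169494628906, 47.59838104248047), 3.3842296600341797)
square 1186 [410.4 255.9  12.2] [410.6 255.5] ((67.96231842041016, 71.84779357910156), 0.8400644659996033)
caddy ((508.8804931640625, 260.52734375), (311.82574462890625, 115.47029113769531), 3.731163263320923)
two tall ((557.134521484375, 264.04290771484375), (186.5237274169922, 91.94534301757812), 4.258517742156982)
```

```bash
cat > go.py <<'E'
import sys,numpy as np
from scipy.spatial.transform import Rotation as R
from workcell import get_obs
def plan(x,y,z,yaw):
    "tool-frame turn and shifts (after the turn) to TCP x,y,z with closing line at yaw deg"
    o=get_obs();A=R.from_rotvec(o["orientation"]);t=np.radians(yaw)
    T=R.from_matrix(np.array([[-np.sin(t),np.cos(t),0],[np.cos(t),np.sin(t),0],[0,0,-1]]))
    w=np.array([x,y,z])-o["ee_pos"]
    print("t",round(float(o["t"]),2),"pos",np.round(o["ee_pos"],1),"width",np.round(o["width"],1),"grip",np.round(o["grasp_force"],1))
    print("turn/45deg",np.round(np.degrees((A.inv()*T).as_rotvec())/45,3),"shift/100 at target yaw",np.round(T.inv().apply(w)/100,3))
if __name__=="__main__": plan(*map(float,sys.argv[1:]))
E
python3 go.py 421 62.3 222 94
python3 - <<'E'
from h import *
d=dict(np.load("scene0.npz"));W=cloud(d);z=W[...,2]
for n,x,y,h,r in [("cap",421,62,98,40),("carton",580,-293,80,50),("tub",582,-160,55,45),("small",568,-12,40,40),("two tall",557,264,42,120)]:
    m=(abs(z-h)<6)&(np.hypot(W[...,0]-x,W[...,1]-y)<r);p=W[m][:,:2].astype(np.float32);print(n,len(p),cv2.minAreaRect(p),cv2.minEnclosingCircle(p))
E
```

```text
t 0.1 pos [179.6 598.1 222. ] width 87.8 grip 0.0
turn/45deg [-0.002 -0.    -0.46 ] shift/100 at target yaw [-2.034 -5.514  0.   ]
cap 106 ((422.57940673828125, 60.11323547363281), (31.45263671875, 27.750293731689453), 45.756439208984375) ((421.9466247558594, 60.21330642700195), 16.356014251708984)
carton 672 ((579.9940795898438, -294.906005859375), (61.39679718017578, 42.074058532714844), 32.390907287597656) ((580.0406494140625, -295.7518310546875), 35.368045806884766)
tub 579 ((582.7756958007812, -160.91925048828125), (55.06804275512695, 58.900413513183594), 42.89714813232422) ((583.1358642578125, -160.61585998535156), 30.367855072021484)
small 254 ((569.087890625, -13.529449462890625), (38.80061721801758, 42.95309829711914), 41.20689010620117) ((569.1393432617188, -13.22304916381836), 22.243974685668945)
two tall 1384 ((555.6821899414062, 264.91937255859375), (188.7765655517578, 99.9234390258789), 4.329816818237305) ((557.0217895507812, 263.20947265625), 102.60106658935547)
```

{"op": "jog_arm", "data": {"commands": [[1,[0,0,0],[0,0,-0.155]],[1,[0,0,0],[0,0,-0.155]],[1,[0,0,0],[0,0,-0.15]],[1,[-0.16,-0.42,0],[0,0,0]],[1,[-0.16,-0.42,0],[0,0,0]],[1,[-0.16,-0.42,0],[0,0,0]],[1,[-0.16,-0.42,0],[0,0,0]],[1,[-0.16,-0.42,0],[0,0,0]],[1,[-0.16,-0.42,0],[0,0,0]],[1,[-0.16,-0.42,0],[0,0,0]]]}}

```text
t: 1.1
ee_pos: [312.1, 311.3, 222.6]
orientation: [0.11, -3.14, 0.0]
ft_force: [-0.6, -0.5, -0.3]
width: 88.0
grasp_force: 0.0
```

{"op": "jog_arm", "data": {"commands": [[1,[-0.16,-0.42,0],[0,0,0]],[1,[-0.16,-0.42,0],[0,0,0]],[1,[-0.16,-0.42,0],[0,0,0]],[1,[-0.16,-0.42,0],[0,0,0]],[1,[-0.16,-0.42,0],[0,0,0]],[1,[-0.1,-0.42,0],[0,0,0]],[1,[0,0,0],[0,0,0]],[1,[0,0,0],[0,0,0]]]}}

```text
t: 1.9
ee_pos: [419.1, 67.1, 222.4]
orientation: [0.104, -3.139, -0.0]
ft_force: [0.4, 1.8, 1.0]
width: 87.6
grasp_force: 0.0
```

```bash
python3 go.py 421.5 61.5 46 94
```

```text
t 1.9 pos [419.1  67.1 222.4] width 87.6 grip 0.0
turn/45deg [ 0.    -0.001 -0.004] shift/100 at target yaw [-0.02  -0.057  1.764]
```

Fine-adjust, descend, close.

{"op": "jog_arm", "data": {"commands": [[1,[-0.02,-0.057,0],[0,0,0]],[1,[0,0,0.4],[0,0,0]],[1,[0,0,0.4],[0,0,0]],[1,[0,0,0.4],[0,0,0]],[1,[0,0,0.3],[0,0,0]],[1,[0,0,0.264],[0,0,0]],[1,[0,0,0],[0,0,0]],[1,[0,0,0],[0,0,0]],[-1,[0,0,0],[0,0,0]],[-1,[0,0,0],[0,0,0]]]}}

```text
t: 2.9
ee_pos: [422.6, 62.7, 47.6]
orientation: [-0.11, 3.137, 0.0]
ft_force: [-0.1, -0.5, -0.8]
width: 74.9
grasp_force: 0.0
```

{"op": "jog_arm", "data": {"commands": [[-1,[0,0,0],[0,0,0]],[-1,[0,0,0],[0,0,0]],[-1,[0,0,0],[0,0,0]],[-1,[0,0,0],[0,0,0]],[-1,[0,0,0],[0,0,0]],[-1,[0,0,0],[0,0,0]]]}}

```text
t: 3.5
ee_pos: [421.8, 62.4, 46.6]
orientation: [-0.109, 3.139, 0.0]
ft_force: [-1.1, -0.3, 5.5]
width: 47.7
grasp_force: 30.0
```

{"op": "jog_arm", "data": {"commands": [[-1,[0,0,-0.15],[0,0,0]],[-1,[0,0,-0.3],[0,0,0]],[-1,[0,0,-0.3],[0,0,0]],[-1,[0,0,-0.15],[0,0,0]],[-1,[0,0,0],[0,0,0]]]}}

```text
t: 4.0
ee_pos: [422.7, 62.4, 137.8]
orientation: [-0.109, 3.136, 0.0]
ft_force: [0.4, -0.3, -2.5]
width: 47.5
grasp_force: 30.0
```

```bash
python3 go.py 604.5 267.3 60 94
```

```text
t 4.0 pos [422.7  62.4 137.8] width 47.5 grip 30.0
turn/45deg [ 0.     0.005 -0.001] shift/100 at target yaw [-1.956  1.917  0.778]
```

{"op": "jog_arm", "data": {"commands": [[-1,[-0.1,0.1,0],[0,0,0]],[-1,[-0.2,0.2,0],[0,0,0]],[-1,[-0.25,0.25,0],[0,0,0]],[-1,[-0.25,0.25,0],[0,0,0]],[-1,[-0.25,0.25,0],[0,0,0]],[-1,[-0.25,0.25,0],[0,0,0]],[-1,[-0.25,0.25,0],[0,0,0]],[-1,[-0.2,0.2,0],[0,0,0]],[-1,[-0.15,0.12,0],[0,0,0]],[-1,[-0.05,0.05,0],[0,0,0]]]}}

```text
t: 5.0
ee_pos: [603.3, 269.3, 133.7]
orientation: [0.111, -3.138, 0.001]
ft_force: [0.1, -0.4, -2.4]
width: 47.5
grasp_force: 30.0
```

{"op": "jog_arm", "data": {"commands": [[-1,[0,0,0],[0,0,0]],[-1,[0,0,0],[0,0,0]],[-1,[0,0,0],[0,0,0]]]}}

```text
t: 5.3
ee_pos: [601.8, 266.6, 135.7]
orientation: [0.108, -3.138, 0.001]
ft_force: [0.3, 0.2, -1.8]
width: 47.6
grasp_force: 30.0
```

```bash
python3 go.py 604.5 267.3 59.5 94
python3 - <<'E'
from workcell import get_image
import cv2
d=get_image("scene");cv2.imwrite("pics/s1.png",cv2.resize(d["image"][80:320,200:520],None,fx=2,fy=2))
E
```

```text
t 5.3 pos [601.8 266.6 135.7] width 47.6 grip 30.0
turn/45deg [-0.001 -0.002 -0.001] shift/100 at target yaw [-0.027  0.005  0.762]
```

View pics/s1.png

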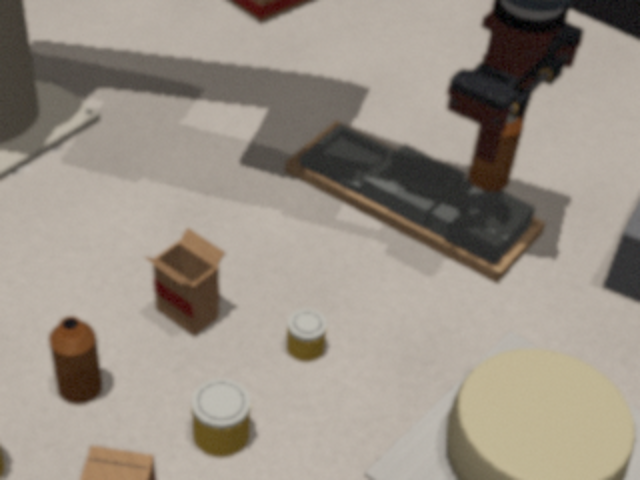

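The crop shows the bottle held upright at about (495,155), above the round well. The open carton (185,285) and open bottle (77,358) are undisturbed. I lower it slowly.

{"op": "jog_arm", "data": {"commands": [[-1,[-0.027,0.005,0.1],[0,0,0]],[-1,[0,0,0.2],[0,0,0]],[-1,[0,0,0.2],[0,0,0]],[-1,[0,0,0.1],[0,0,0]],[-1,[0,0,0.06],[0,0,0]],[-1,[0,0,0.05],[0,0,0]],[-1,[0,0,0.03],[0,0,0]],[-1,[0,0,0],[0,0,0]],[-1,[0,0,0],[0,0,0]]]}}

```text
t: 6.25
ee_pos: [605.8, 268.3, 62.8]
orientation: [-0.109, 3.139, 0.001]
ft_force: [0.4, 0.3, -2.8]
width: 47.3
grasp_force: 30.0
```

```bash
python3 go.py 604.5 267.3 59 94; python3 -c "
from workcell import get_obs;print(get_obs()['ft_force'])"
```

```text
t 6.25 pos [605.8 268.3  62.8] width 47.3 grip 30.0
turn/45deg [ 0.     0.001 -0.   ] shift/100 at target yaw [ 0.014 -0.009  0.038]
[ 0.35617363  0.2833249  -2.75047888]
```

{"op": "jog_arm", "data": {"commands": [[-1,[0.01,-0.005,0.02],[0,0,0]],[-1,[0,0,0.01],[0,0,0]],[-1,[0,0,0],[0,0,0]],[-1,[0,0,0],[0,0,0]]]}}

```text
t: 6.65
ee_pos: [604.5, 267.6, 59.3]
orientation: [-0.109, 3.14, 0.0]
ft_force: [0.3, 0.6, -2.3]
width: 47.5
grasp_force: 30.0
```

{"op": "jog_arm", "data": {"commands": [[-1,[0,0,0.01],[0,0,0]],[-1,[0,0,0],[0,0,0]],[0.6,[0,0,0],[0,0,0]],[0.6,[0,0,0],[0,0,0]],[0.6,[0,0,0],[0,0,0]],[0.6,[0,0,0],[0,0,0]],[0.6,[0,0,-0.2],[0,0,0]],[0.6,[0,0,-0.4],[0,0,0]],[0.6,[0,0,-0.45],[0,0,0]],[1,[0,0,-0.45],[0,0,0]]]}}

```text
t: 7.65
ee_pos: [604.1, 267.4, 209.5]
orientation: [0.109, -3.139, 0.001]
ft_force: [1.0, 1.1, 0.3]
width: 75.1
grasp_force: 0.0
```

```bash
python3 go.py 580.2 -294 180 94
python3 - <<'E'
from workcell import get_image
from h import *
for n in("top","scene"):
    d=get_image(n);W=cloud(d);z=W[...,2];m=(abs(z-111)<6)&(np.hypot(W[...,0]-604,W[...,1]-267)<30);p=W[m][:,:2].astype(np.float32);print(n,len(p),cv2.minEnclosingCircle(p) if len(p) else 0)
    cv2.imwrite(f"pics/{n}2.png",d["image"])
E
```

```text
t 7.65 pos [604.1 267.4 209.5] width 75.1 grip 0.0
turn/45deg [-0.    -0.001 -0.   ] shift/100 at target yaw [ 0.63  -5.583  0.295]
top 176 ((603.664794921875, 267.4295349121094), 15.957703590393066)
scene 105 ((602.0018310546875, 266.2430725097656), 17.799575805664062)
```

{"op": "jog_arm", "data": {"commands": [[1,[0.03,-0.2,0],[0,0,0]],[1,[0.04,-0.4,0],[0,0,0]],[1,[0.05,-0.45,0],[0,0,0]],[1,[0.05,-0.45,0],[0,0,0]],[1,[0.05,-0.45,0],[0,0,0]],[1,[0.05,-0.45,0],[0,0,0]],[1,[0.05,-0.45,0],[0,0,0]],[1,[0.05,-0.45,0],[0,0,0]],[1,[0.05,-0.45,0],[0,0,0]],[1,[0.05,-0.45,0],[0,0,0]]]}}

```text
t: 8.75
ee_pos: [584.6, -157.0, 206.5]
orientation: [0.108, -3.137, -0.001]
ft_force: [0.8, 0.0, -0.3]
width: 87.6
grasp_force: 0.0
```

{"op": "jog_arm", "data": {"commands": [[1,[0.05,-0.45,0],[0,0,0]],[1,[0.05,-0.4,0],[0,0,0]],[1,[0.05,-0.4,0],[0,0,0]],[1,[0.01,-0.13,0],[0,0,0]],[1,[0,0,0],[0,0,-0.158]],[1,[0,0,0],[0,0,-0.158]],[1,[0,0,0],[0,0,-0.158]],[1,[0,0,0],[0,0,-0.157]],[1,[0,0,0],[0,0,0]],[1,[0,0,0],[0,0,0]]]}}

```text
t: 9.75
ee_pos: [586.1, -278.6, 206.5]
orientation: [0.827, -3.01, 0.032]
ft_force: [0.3, 0.1, 0.7]
width: 87.9
grasp_force: 0.0
```

```bash
python3 go.py 580.2 -294 38 122.5
```

```text
t 9.75 pos [ 586.1 -278.6  206.5] width 87.9 grip 0.0
turn/45deg [-0.018 -0.031 -0.039] shift/100 at target yaw [ 0.132 -0.098  1.685]
```

{"op": "jog_arm", "data": {"commands": [[1,[0,0,0],[-0.018,-0.031,-0.039]],[1,[0.132,-0.098,0.2],[0,0,0]],[1,[0,0,0.3],[0,0,0]],[1,[0,0,0.3],[0,0,0]],[1,[0,0,0],[0,0,0]],[1,[0,0,0],[0,0,0]]]}}

```text
t: 10.35
ee_pos: [586.2, -282.1, 127.3]
orientation: [0.829, -3.012, 0.037]
ft_force: [0.4, 0.3, 0.6]
width: 87.7
grasp_force: 0.0
```

```bash
python3 go.py 580.2 -294 38 122.5;  python3 -c "
from workcell import get_obs;print(get_obs()['qpos'])"
```

```text
t 10.35 pos [ 586.2 -282.1  127.3] width 87.7 grip 0.0
turn/45deg [-0.022 -0.03  -0.039] shift/100 at target yaw [ 0.115 -0.069  0.893]
[-0.45273974  0.5714465   1.63190594 -0.03659887  0.93636366 -2.53881494]
```

{"op": "jog_arm", "data": {"commands": [[1,[0,0,0],[0,0,0.18]],[1,[0,0,0],[0,0,0.18]],[1,[0,0,0],[0,0,0.18]],[1,[0,0,0],[0,0,0.18]],[1,[0,0,0],[0,0,0.18]],[1,[0,0,0],[0,0,0.18]],[1,[0,0,0],[0,0,0.18]],[1,[0,0,0],[0,0,0.18]],[1,[0,0,0],[0,0,0.18]],[1,[0,0,0],[0,0,0.18]]]}}

```text
t: 11.35
ee_pos: [587.7, -282.7, 130.0]
orientation: [1.339, 2.834, -0.046]
ft_force: [-0.8, -0.7, 0.5]
width: 88.0
grasp_force: 0.0
```

{"op": "jog_arm", "data": {"commands": [[1,[0,0,0],[0,0,0.18]],[1,[0,0,0],[0,0,0.18]],[1,[0,0,0],[0,0,0.18]],[1,[0,0,0],[0,0,0.18]],[1,[0,0,0],[0,0,0.18]],[1,[0,0,0],[0,0,0.18]],[1,[0,0,0],[0,0,0.18]],[1,[0,0,0],[0,0,0.18]],[1,[0,0,0],[0,0,0.18]],[1,[0,0,0],[0,0,0.18]]]}}

```text
t: 12.35
ee_pos: [587.7, -282.7, 130.0]
orientation: [2.843, 1.279, -0.028]
ft_force: [0.6, 0.4, 0.8]
width: 87.8
grasp_force: 0.0
```

{"op": "jog_arm", "data": {"commands": [[1,[0,0,0],[0,0,0.18]],[1,[0,0,0],[0,0,0.18]],[1,[0,0,0],[0,0,0]],[1,[0,0,0],[0,0,0]]]}}

```text
t: 12.75
ee_pos: [587.2, -282.5, 129.0]
orientation: [2.989, 0.88, -0.025]
ft_force: [0.2, -0.3, -0.0]
width: 87.8
grasp_force: 0.0
```

```bash
python3 go.py 580.2 -294 38 -57.5;  python3 -c "
from workcell import get_obs;print(get_obs()['qpos'])"
```

```text
t 12.75 pos [ 587.2 -282.5  129. ] width 87.8 grip 0.0
turn/45deg [0.026 0.028 0.007] shift/100 at target yaw [-0.121  0.06   0.91 ]
[-0.45255171  0.56935882  1.63108257 -0.03683726  0.93577928  0.56763334]
```

{"op": "jog_arm", "data": {"commands": [[1,[0,0,0],[0.026,0.028,0.007]],[1,[0,0,0],[0,0,0]],[1,[0,0,0],[0,0,0]]]}}

```text
t: 13.05
ee_pos: [586.5, -282.5, 127.8]
orientation: [-3.017, -0.875, 0.003]
ft_force: [-1.1, 0.6, -0.3]
width: 87.3
grasp_force: 0.0
```

```bash
python3 go.py 580.2 -294 38 -57.5
```

```text
t 13.05 pos [ 586.5 -282.5  127.8] width 87.3 grip 0.0
turn/45deg [-0.001  0.002 -0.004] shift/100 at target yaw [-0.115  0.063  0.898]
```

{"op": "jog_arm", "data": {"commands": [[1,[-0.115,0.063,0],[0,0,0]],[1,[0,0,0.2],[0,0,0]],[1,[0,0,0.3],[0,0,0]],[1,[0,0,0.2],[0,0,0]],[1,[0,0,0.15],[0,0,0]],[1,[0,0,0.05],[0,0,0]],[1,[0,0,0],[0,0,0]],[1,[0,0,0],[0,0,0]]]}}

```text
t: 13.85
ee_pos: [580.3, -294.0, 38.2]
orientation: [-3.017, -0.873, 0.002]
ft_force: [-0.3, -0.6, -0.2]
width: 87.6
grasp_force: 0.0
```

```bash
python3 go.py 580.2 -294 38 -57.5
```

```text
t 13.85 pos [ 580.3 -294.    38.2] width 87.6 grip 0.0
turn/45deg [-0.001  0.001 -0.005] shift/100 at target yaw [-0.001 -0.001  0.002]
```

{"op": "jog_arm", "data": {"commands": [[-1,[0,0,0],[0,0,0]],[-1,[0,0,0],[0,0,0]],[-1,[0,0,0],[0,0,0]],[-1,[0,0,0],[0,0,0]],[-1,[0,0,0],[0,0,0]],[-1,[0,0,0],[0,0,0]],[-1,[0,0,0],[0,0,0]],[-1,[0,0,0],[0,0,0]]]}}

```text
t: 14.65
ee_pos: [579.8, -293.6, 37.4]
orientation: [-3.017, -0.872, 0.003]
ft_force: [0.7, -0.8, 0.9]
width: 39.5
grasp_force: 29.9
```

```bash
python3 go.py 580.2 -294 38 -57.5
```

```text
t 14.65 pos [ 579.8 -293.6   37.4] width 39.5 grip 29.9
turn/45deg [-0.002  0.002 -0.005] shift/100 at target yaw [ 0.001  0.006 -0.006]
```

{"op": "jog_arm", "data": {"commands": [[-1,[0,0,-0.15],[0,0,0]],[-1,[0,0,-0.3],[0,0,0]],[-1,[0,0,-0.4],[0,0,0]],[-1,[0,0,-0.4],[0,0,0]],[-1,[0,0,-0.2],[0,0,0]],[-1,[0,0,0],[0,0,0.158]],[-1,[0,0,0],[0,0,0.158]],[-1,[0,0,0],[0,0,0.158]],[-1,[0,0,0],[0,0,0.158]],[-1,[0,0,0],[0,0,0]]]}}

```text
t: 15.65
ee_pos: [580.0, -293.6, 183.3]
orientation: [-3.139, -0.103, 0.003]
ft_force: [-0.0, 0.1, -1.8]
width: 39.8
grasp_force: 29.9
```

```bash
python3 go.py 508.7 260.6 50 -86
```

```text
t 15.65 pos [ 580.  -293.6  183.3] width 39.8 grip 29.9
turn/45deg [-0.001  0.003 -0.005] shift/100 at target yaw [-0.325 -5.579  1.333]
```

{"op": "jog_arm", "data": {"commands": [[-1,[0,-0.1,0],[0,0,0]],[-1,[-0.02,-0.2,0],[0,0,0]],[-1,[-0.02,-0.3,0],[0,0,0]],[-1,[-0.02,-0.35,0],[0,0,0]],[-1,[-0.02,-0.35,0],[0,0,0]],[-1,[-0.02,-0.35,0],[0,0,0]],[-1,[-0.02,-0.35,0],[0,0,0]],[-1,[-0.02,-0.35,0],[0,0,0]],[-1,[-0.02,-0.35,0],[0,0,0]],[-1,[-0.02,-0.35,0],[0,0,0]]]}}

```text
t: 16.65
ee_pos: [540.4, 12.0, 182.9]
orientation: [-3.139, -0.109, 0.004]
ft_force: [0.3, 0.7, -1.4]
width: 40.2
grasp_force: 29.9
```

{"op": "jog_arm", "data": {"commands": [[-1,[-0.02,-0.35,0],[0,0,0]],[-1,[-0.02,-0.35,0],[0,0,0]],[-1,[-0.02,-0.35,0],[0,0,0]],[-1,[-0.02,-0.35,0],[0,0,0]],[-1,[-0.02,-0.35,0],[0,0,0]],[-1,[-0.02,-0.35,0],[0,0,0]],[-1,[-0.02,-0.27,0],[0,0,0]],[-1,[0,-0.15,0],[0,0,0]],[-1,[0,0,0],[0,0,0]],[-1,[0,0,0],[0,0,0]]]}}

```text
t: 17.65
ee_pos: [510.5, 259.6, 182.9]
orientation: [-3.139, -0.107, 0.005]
ft_force: [-0.1, -0.4, -1.2]
width: 40.0
grasp_force: 29.9
```

```bash
python3 go.py 508.7 260.6 50 -86
```

```text
t 17.65 pos [510.5 259.6 182.9] width 40.0 grip 29.9
turn/45deg [-0.001  0.004 -0.002] shift/100 at target yaw [-0.018 -0.011  1.329]
```

{"op": "jog_arm", "data": {"commands": [[-1,[-0.018,-0.011,0.2],[0,0,0]],[-1,[0,0,0.3],[0,0,0]],[-1,[0,0,0.3],[0,0,0]],[-1,[0,0,0.15],[0,0,0]],[-1,[0,0,0.1],[0,0,0]],[-1,[0,0,0.1],[0,0,0]],[-1,[0,0,0.1],[0,0,0]],[-1,[0,0,0.05],[0,0,0]],[-1,[0,0,0],[0,0,0]],[-1,[0,0,0],[0,0,0]]]}}

```text
t: 18.65
ee_pos: [509.2, 261.2, 53.3]
orientation: [-3.139, -0.105, 0.003]
ft_force: [0.1, -0.4, -0.9]
width: 40.2
grasp_force: 29.9
```

```bash
python3 go.py 508.7 260.6 49.5 -86
```

```text
t 18.65 pos [509.2 261.2  53.3] width 40.2 grip 29.9
turn/45deg [-0.001  0.002 -0.004] shift/100 at target yaw [-0.005  0.006  0.038]
```

{"op": "jog_arm", "data": {"commands": [[-1,[0,0,0.02],[0,0,0]],[-1,[0,0,0.015],[0,0,0]],[-1,[0,0,0],[0,0,0]],[-1,[0,0,0],[0,0,0]]]}}

```text
t: 19.05
ee_pos: [508.9, 261.1, 49.6]
orientation: [-3.139, -0.105, 0.004]
ft_force: [-0.2, -1.0, -1.1]
width: 40.1
grasp_force: 29.9
```

{"op": "jog_arm", "data": {"commands": [[0.4,[0,0,0],[0,0,0]],[0.4,[0,0,0],[0,0,0]],[0.4,[0,0,0],[0,0,0]],[0.4,[0,0,0],[0,0,0]],[0.4,[0,0,-0.2],[0,0,0]],[0.4,[0,0,-0.4],[0,0,0]],[0.4,[0,0,-0.45],[0,0,0]],[1,[0,0,-0.45],[0,0,0]]]}}

```text
t: 19.85
ee_pos: [508.8, 260.7, 200.8]
orientation: [-3.139, -0.105, 0.005]
ft_force: [1.0, 1.0, -0.0]
width: 66.0
grasp_force: 0.0
```

```bash
python3 go.py 582.6 -160.4 180 -86
python3 - <<'E'
from workcell import get_image,get_obs
from h import *
print(get_obs()['qpos'])
for n in("top","scene"):
    d=get_image(n);W=cloud(d);z=W[...,2];m=(abs(z-92)<6)&(np.hypot(W[...,0]-509,W[...,1]-260)<42);p=W[m];print(n,len(p),p.mean(0),cv2.minAreaRect(p[:,:2].astype(np.float32)))
E
```

```text
t 19.85 pos [508.8 260.7 200.8] width 66.0 grip 0.0
turn/45deg [-0.001  0.004 -0.004] shift/100 at target yaw [0.442 4.252 0.208]
[0.4517067  0.37338971 1.76550773 0.00212502 1.00546791 1.95472778]
top 235 [490.29961916 258.56667732  91.9326394 ] ((491.7651062011719, 259.0653991699219), (23.34819984436035, 40.85823440551758), 4.83316707611084)
scene 333 [510.60513905 258.66528633  92.42193613] ((509.72882080078125, 261.0118408203125), (60.77265167236328, 45.82896423339844), 3.816298007965088)
```

{"op": "jog_arm", "data": {"commands": [[1,[0.03,0.25,0],[0,0,0]],[1,[0.05,0.4,0],[0,0,0]],[1,[0.05,0.45,0],[0,0,0]],[1,[0.05,0.45,0],[0,0,0]],[1,[0.05,0.45,0],[0,0,0]],[1,[0.05,0.45,0],[0,0,0]],[1,[0.05,0.45,0],[0,0,0]],[1,[0.05,0.45,0],[0,0,0]],[1,[0.05,0.45,0],[0,0,0]],[1,[0.02,0.35,0],[0,0,0]]]}}

```text
t: 20.95
ee_pos: [581.7, -152.7, 198.1]
orientation: [-3.139, -0.103, 0.005]
ft_force: [1.0, 0.2, 0.2]
width: 88.0
grasp_force: 0.0
```

{"op": "jog_arm", "data": {"commands": [[1,[0,0.1,0.3],[0,0,0]],[1,[0,0,0.3],[0,0,0]],[1,[0,0,0],[0,0,0]],[1,[0,0,0],[0,0,0]]]}}

```text
t: 21.35
ee_pos: [581.8, -159.8, 138.4]
orientation: [-3.138, -0.105, 0.007]
ft_force: [-0.1, 0.2, 0.6]
width: 87.5
grasp_force: 0.0
```

```bash
python3 go.py 582.6 -160.4 20 -86
```

```text
t 21.35 pos [ 581.8 -159.8  138.4] width 87.5 grip 0.0
turn/45deg [-0.002  0.006 -0.004] shift/100 at target yaw [0.008 0.006 1.184]
```

{"op": "jog_arm", "data": {"commands": [[1,[0.008,0.006,0.2],[-0.001,0.005,-0.003]],[1,[0,0,0.3],[0,0,0]],[1,[0,0,0.3],[0,0,0]],[1,[0,0,0.2],[0,0,0]],[1,[0,0,0.1],[0,0,0]],[1,[0,0,0.075],[0,0,0]],[1,[0,0,0],[0,0,0]],[1,[0,0,0],[0,0,0]],[-1,[0,0,0],[0,0,0]],[-1,[0,0,0],[0,0,0]]]}}

```text
t: 22.35
ee_pos: [583.8, -160.8, 22.4]
orientation: [3.139, 0.108, 0.005]
ft_force: [0.2, 0.3, -0.3]
width: 75.2
grasp_force: 0.0
```

{"op": "jog_arm", "data": {"commands": [[-1,[0,0,0],[0,0,0]],[-1,[0,0,0],[0,0,0]],[-1,[0,0,0],[0,0,0]],[-1,[0,0,0],[0,0,0]],[-1,[0,0,0],[0,0,0]]]}}

```text
t: 22.85
ee_pos: [583.4, -160.7, 21.7]
orientation: [-3.14, -0.108, -0.003]
ft_force: [-1.0, -0.1, 3.9]
width: 57.7
grasp_force: 30.0
```

{"op": "jog_arm", "data": {"commands": [[-1,[0,0,-0.15],[0,0,0]],[-1,[0,0,-0.3],[0,0,0]],[-1,[0,0,-0.35],[0,0,0]],[-1,[0,0,-0.3],[0,0,0]],[-1,[0,0,-0.1],[0,0,0]],[-1,[0,0,0],[0,0,0]],[-1,[0,0,0],[0,0,0]]]}}

```text
t: 23.55
ee_pos: [582.3, -160.4, 140.5]
orientation: [-3.139, -0.108, -0.0]
ft_force: [-0.9, 0.3, -2.5]
width: 57.7
grasp_force: 30.0
```

```bash
python3 go.py 413 253.7 34 -86
```

```text
t 23.55 pos [ 582.3 -160.4  140.5] width 57.7 grip 30.0
turn/45deg [-0.001 -0.    -0.001] shift/100 at target yaw [-1.4   -4.249  1.065]
```

{"op": "jog_arm", "data": {"commands": [[-1,[-0.03,-0.1,0],[0,0,0]],[-1,[-0.07,-0.2,0],[0,0,0]],[-1,[-0.1,-0.3,0],[0,0,0]],[-1,[-0.1,-0.3,0],[0,0,0]],[-1,[-0.1,-0.3,0],[0,0,0]],[-1,[-0.1,-0.3,0],[0,0,0]],[-1,[-0.1,-0.3,0],[0,0,0]],[-1,[-0.1,-0.3,0],[0,0,0]],[-1,[-0.1,-0.3,0],[0,0,0]],[-1,[-0.1,-0.3,0],[0,0,0]]]}}

```text
t: 24.55
ee_pos: [472.1, 104.4, 140.6]
orientation: [-3.14, -0.109, 0.001]
ft_force: [-0.5, 1.2, -1.9]
width: 57.6
grasp_force: 30.0
```

{"op": "jog_arm", "data": {"commands": [[-1,[-0.1,-0.3,0],[0,0,0]],[-1,[-0.1,-0.3,0],[0,0,0]],[-1,[-0.1,-0.3,0],[0,0,0]],[-1,[-0.1,-0.3,0],[0,0,0]],[-1,[-0.06,-0.2,0],[0,0,0]],[-1,[-0.04,-0.15,0],[0,0,0]],[-1,[0,0,0],[0,0,0]],[-1,[0,0,0],[0,0,0]]]}}

```text
t: 25.35
ee_pos: [412.7, 253.7, 140.7]
orientation: [3.139, 0.111, 0.0]
ft_force: [-0.1, -0.4, -2.8]
width: 58.1
grasp_force: 30.0
```

```bash
python3 go.py 413 253.7 34 -86
python3 - <<'E'
from workcell import get_obs;print(get_obs()['qpos'])
E
```

```text
t 25.35 pos [412.7 253.7 140.7] width 58.1 grip 30.0
turn/45deg [ 0.001 -0.     0.001] shift/100 at target yaw [0.003 0.    1.067]
[ 5.27032189e-01  3.42516796e-01  1.99561635e+00 -8.38232141e-04
  8.03648593e-01  2.02770079e+00]
```

{"op": "jog_arm", "data": {"commands": [[-1,[0,0,0.15],[0,0,0]],[-1,[0,0,0.25],[0,0,0]],[-1,[0,0,0.25],[0,0,0]],[-1,[0,0,0.15],[0,0,0]],[-1,[0,0,0.1],[0,0,0]],[-1,[0,0,0.08],[0,0,0]],[-1,[0,0,0.05],[0,0,0]],[-1,[0,0,0],[0,0,0]],[-1,[0,0,0],[0,0,0]]]}}

```text
t: 26.25
ee_pos: [414.6, 253.9, 38.7]
orientation: [-3.139, -0.108, -0.003]
ft_force: [0.1, 0.2, -1.7]
width: 57.8
grasp_force: 30.0
```

```bash
python3 go.py 413 253.7 33.5 -86
```

```text
t 26.25 pos [414.6 253.9  38.7] width 57.8 grip 30.0
turn/45deg [-0.001 -0.003 -0.001] shift/100 at target yaw [-0.016  0.001  0.052]
```

{"op": "jog_arm", "data": {"commands": [[-1,[-0.008,0,0.02],[0,0,0]],[-1,[0,0,0.015],[0,0,0]],[-1,[0,0,0.01],[0,0,0]],[-1,[0,0,0],[0,0,0]],[-1,[0,0,0],[0,0,0]]]}}

```text
t: 26.75
ee_pos: [413.5, 253.7, 33.9]
orientation: [-3.139, -0.108, -0.003]
ft_force: [0.5, 0.1, -1.6]
width: 57.7
grasp_force: 30.0
```

{"op": "jog_arm", "data": {"commands": [[0.75,[0,0,0],[0,0,0]],[0.75,[0,0,0],[0,0,0]],[0.75,[0,0,0],[0,0,0]],[0.75,[0,0,0],[0,0,0]],[0.75,[0,0,-0.2],[0,0,0]],[0.75,[0,0,-0.4],[0,0,0]],[0.75,[0,0,-0.45],[0,0,0]],[1,[0,0,-0.45],[0,0,0]]]}}

```text
t: 27.55
ee_pos: [412.8, 253.3, 185.2]
orientation: [3.139, 0.108, 0.001]
ft_force: [0.9, 0.4, -0.3]
width: 81.5
grasp_force: 0.0
```

```bash
python3 go.py 568.8 -12.8 140 -86
python3 - <<'E'
from workcell import get_image,get_obs
from h import *
for n in("top","scene"):
    d=get_image(n);W=cloud(d);z=W[...,2];m=(abs(z-67)<6)&(np.hypot(W[...,0]-413,W[...,1]-253)<42);p=W[m];print(n,len(p),p.mean(0) if len(p) else 0,cv2.minEnclosingCircle(p[:,:2].astype(np.float32)) if len(p) else 0)
    cv2.imwrite(f"pics/{n}3.png",d["image"])
E
```

```text
t 27.55 pos [412.8 253.3 185.2] width 81.5 grip 0.0
turn/45deg [ 0.    -0.001 -0.001] shift/100 at target yaw [1.371 2.764 0.452]
top 78 [413.33552307 229.61379987  66.03448213] ((414.2812805175781, 233.12579345703125), 20.73546028137207)
scene 316 [415.57155311 250.56926641  67.90035989] ((414.104736328125, 253.80172729492188), 31.91706657409668)
```

{"op": "jog_arm", "data": {"commands": [[1,[0.14,0.28,0],[0,0,0]],[1,[0.2,0.4,0],[0,0,0]],[1,[0.2,0.4,0],[0,0,0]],[1,[0.2,0.4,0],[0,0,0]],[1,[0.2,0.4,0],[0,0,0]],[1,[0.2,0.4,0],[0,0,0]],[1,[0.14,0.28,0],[0,0,0]],[1,[0.09,0.2,0.3],[0,0,0]],[1,[0,0,0.3],[0,0,0]],[1,[0,0,0.1],[0,0,0]]]}}

```text
t: 28.65
ee_pos: [566.8, -12.9, 110.5]
orientation: [-3.139, -0.106, 0.006]
ft_force: [-0.3, -0.7, -0.5]
width: 87.9
grasp_force: 0.0
```

{"op": "jog_arm", "data": {"commands": [[1,[0,0,0],[0,0,0]],[1,[0,0,0],[0,0,0]]]}}

```text
t: 28.85
ee_pos: [569.2, -11.8, 114.4]
orientation: [-3.139, -0.109, -0.003]
ft_force: [0.6, 0.2, -0.3]
width: 87.5
grasp_force: 0.0
```

```bash
python3 go.py 568.8 -12.8 6.5 -86
```

```text
t 28.85 pos [569.2 -11.8 114.4] width 87.5 grip 0.0
turn/45deg [-0.    -0.002 -0.   ] shift/100 at target yaw [-0.004  0.01   1.079]
```

{"op": "jog_arm", "data": {"commands": [[1,[0,0.008,0.2],[0,0,0]],[1,[0,0,0.3],[0,0,0]],[1,[0,0,0.25],[0,0,0]],[1,[0,0,0.15],[0,0,0]],[1,[0,0,0.1],[0,0,0]],[1,[0,0,0.06],[0,0,0]],[1,[0,0,0],[0,0,0]],[1,[0,0,0],[0,0,0]],[-1,[0,0,0],[0,0,0]],[-1,[0,0,0],[0,0,0]]]}}

```text
t: 29.85
ee_pos: [569.8, -13.1, 8.7]
orientation: [-3.14, -0.108, -0.004]
ft_force: [0.3, -0.3, 0.3]
width: 75.3
grasp_force: 0.0
```

{"op": "jog_arm", "data": {"commands": [[-1,[0,0,0],[0,0,0]],[-1,[0,0,0],[0,0,0]],[-1,[0,0,0],[0,0,0]],[-1,[0,0,0],[0,0,0]],[-1,[0,0,0],[0,0,0]],[-1,[0,0,0],[0,0,0]]]}}

```text
t: 30.45
ee_pos: [569.2, -13.0, 8.0]
orientation: [-3.139, -0.108, -0.002]
ft_force: [-0.0, 0.9, 0.5]
width: 41.4
grasp_force: 30.0
```

{"op": "jog_arm", "data": {"commands": [[-1,[0,0,-0.15],[0,0,0]],[-1,[0,0,-0.3],[0,0,0]],[-1,[0,0,-0.35],[0,0,0]],[-1,[0,0,-0.3],[0,0,0]],[-1,[0,0,-0.15],[0,0,0]],[-1,[0,0,0],[0,0,0]],[-1,[0,0,0],[0,0,0]]]}}

```text
t: 31.15
ee_pos: [568.6, -13.0, 132.6]
orientation: [-3.139, -0.108, -0.002]
ft_force: [-0.6, 0.6, -0.9]
width: 41.5
grasp_force: 30.0
```

```bash
python3 go.py 413.5 253.5 75 -86
```

```text
t 31.15 pos [568.6 -13.  132.6] width 41.5 grip 30.0
turn/45deg [-0.    -0.001 -0.001] shift/100 at target yaw [-1.361 -2.767  0.576]
```

{"op": "jog_arm", "data": {"commands": [[-1,[-0.05,-0.1,0],[0,0,0]],[-1,[-0.1,-0.2,0],[0,0,0]],[-1,[-0.125,-0.25,0],[0,0,0]],[-1,[-0.125,-0.25,0],[0,0,0]],[-1,[-0.125,-0.25,0],[0,0,0]],[-1,[-0.125,-0.25,0],[0,0,0]],[-1,[-0.125,-0.25,0],[0,0,0]],[-1,[-0.125,-0.25,0],[0,0,0]],[-1,[-0.125,-0.25,0],[0,0,0]],[-1,[-0.125,-0.25,0],[0,0,0]]]}}

```text
t: 32.15
ee_pos: [436.2, 209.3, 131.4]
orientation: [3.139, 0.109, -0.002]
ft_force: [-0.2, 0.5, -0.5]
width: 42.0
grasp_force: 30.0
```

{"op": "jog_arm", "data": {"commands": [[-1,[-0.125,-0.25,0],[0,0,0]],[-1,[-0.06,-0.15,0],[0,0,0]],[-1,[-0.03,-0.065,0],[0,0,0]],[-1,[0,0,0.15],[0,0,0]],[-1,[0,0,0.2],[0,0,0]],[-1,[0,0,0.1],[0,0,0]],[-1,[0,0,0],[0,0,0]],[-1,[0,0,0],[0,0,0]],[-1,[0,0,0],[0,0,0]]]}}

```text
t: 33.05
ee_pos: [414.3, 253.5, 88.3]
orientation: [-3.139, -0.108, -0.003]
ft_force: [-0.5, -0.4, -0.6]
width: 41.2
grasp_force: 30.0
```

```bash
python3 go.py 413.5 253.5 75 -86
python3 - <<'E'
from workcell import get_image
import cv2
d=get_image("scene");cv2.imwrite("pics/s4.png",cv2.resize(d["image"][80:240,300:500],None,fx=4,fy=3.75))
E
```

```text
t 33.05 pos [414.3 253.5  88.3] width 41.2 grip 30.0
turn/45deg [-0.001 -0.003 -0.001] shift/100 at target yaw [-0.008 -0.001  0.133]
```

View pics/s4.png

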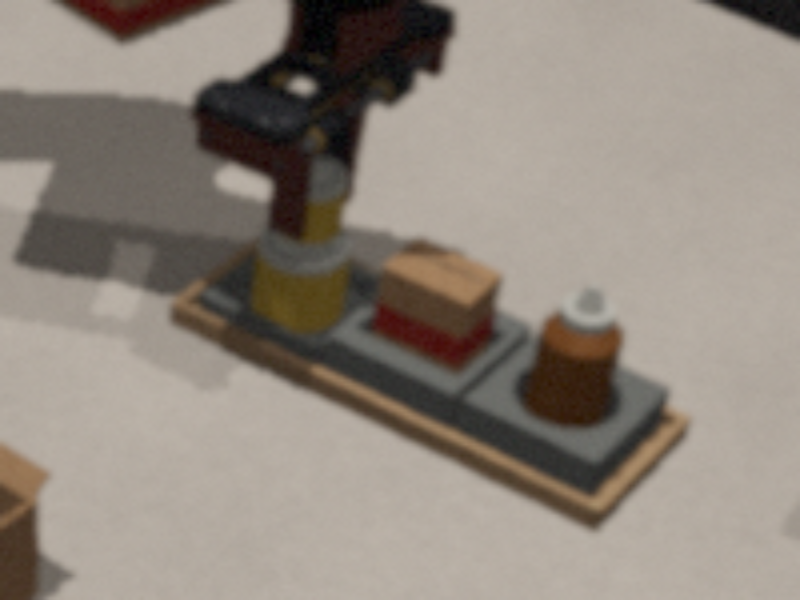

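The bottle (572,365) and carton (437,300) are seated upright. The small tub is held at (320,205), just above the large tub's lid at (305,255). I lower it in small steps.

{"op": "jog_arm", "data": {"commands": [[-1,[-0.005,0,0.05],[0,0,0]],[-1,[0,0,0.04],[0,0,0]],[-1,[0,0,0.02],[0,0,0]],[-1,[0,0,0.01],[0,0,0]],[-1,[0,0,0],[0,0,0]],[-1,[0,0,0],[0,0,0]]]}}

```text
t: 33.7
ee_pos: [413.5, 253.4, 75.8]
orientation: [-3.139, -0.108, -0.002]
ft_force: [1.1, 0.2, -0.1]
width: 41.5
grasp_force: 30.0
```

{"op": "jog_arm", "data": {"commands": [[-1,[0,0,0.01],[0,0,0]],[-1,[0,0,0],[0,0,0]],[-1,[0,0,0],[0,0,0]]]}}

```text
t: 34.0
ee_pos: [413.6, 253.5, 75.0]
orientation: [-3.139, -0.108, -0.003]
ft_force: [-0.5, 0.1, 1.9]
width: 42.0
grasp_force: 30.0
```

{"op": "jog_arm", "data": {"commands": [[0.5,[0,0,0],[0,0,0]],[0.5,[0,0,0],[0,0,0]],[0.5,[0,0,0],[0,0,0]],[0.5,[0,0,0],[0,0,0]],[0.5,[0,0,0],[0,0,0]],[0.5,[0,0,-0.15],[0,0,0]],[0.5,[0,0,-0.3],[0,0,0]],[0.5,[0,0,-0.4],[0,0,0]],[1,[0,0,-0.4],[0,0,0]],[1,[0,0,0],[0,0,0]]]}}

```text
t: 35.0
ee_pos: [416.0, 255.0, 204.7]
orientation: [-3.135, -0.108, -0.015]
ft_force: [0.6, -0.2, -0.5]
width: 78.4
grasp_force: 0.0
```

{"op": "jog_arm", "data": {"commands": [[1,[0.3,0.35,0],[0,0,0]],[1,[0.3,0.35,0],[0,0,0]],[1,[0.2,0.4,0],[0,0,0]],[1,[0.1,0.4,0],[0,0,0]],[1,[0,0.4,0],[0,0,0]],[1,[0,0.4,0],[0,0,0]],[1,[0,0,0],[0,0,0]],[1,[0,0,0],[0,0,0]]]}}

```text
t: 35.8
ee_pos: [518.4, 29.4, 199.1]
orientation: [-3.139, -0.105, -0.0]
ft_force: [-0.8, 0.4, 0.1]
width: 87.9
grasp_force: 0.0
```

Run:
```python
from workcell import get_image,get_obs
from h import *
o=get_obs();print(o["t"],o["ee_pos"],o["ft_force"])
for n in("top","scene"):
    d=get_image(n);W=cloud(d);z=W[...,2]
    for k,x,y,h,r in [("bottle",604,267,110,30),("carton",509,260,92,45),("tub",413,253,67,40),("small",413,253,107,35),("obottle",433,-218,97,40),("ocarton",439,-65,86,50),("otub",437,-358,46,45)]:
        m=(abs(z-h)<6)&(np.hypot(W[...,0]-x,W[...,1]-y)<r);p=W[m];q=p[:,:2].astype(np.float32)
        if len(p):print(n,k,len(p),np.round(np.median(p[:,2]),1),np.round(cv2.minAreaRect(q)[0],1),np.round(cv2.minAreaRect(q)[1],1))
    cv2.imwrite(f"pics/{n}5.png",d["image"] if n=="top" else cv2.resize(d["image"][80:320,200:520],None,fx=2,fy=2))
```

```text
35.8 [518.43113452  29.41124484 199.08894332] [-0.76015982  0.40976074  0.07051665]
top bottle 178 112.2 [603.5 266.3] [30.  29.1]
top carton 253 92.2 [508.7 269.1] [59.6 22.5]
top obottle 111 99.7 [ 433.  -216.5] [22.7 23.3]
top ocarton 466 85.5 [439.9 -65.1] [65.3 58.8]
top otub 209 47.5 [ 436.4 -357.5] [57.7 56.3]
scene bottle 97 112.4 [603.3 266.5] [31.8 29.3]
scene carton 336 92.8 [509.7 260.8] [61.2 45.4]
scene tub 95 68.1 [432.9 254.6] [23.8 55.3]
scene small 106 108.4 [421.3 256.5] [22.4 43.5]
scene obottle 104 99.7 [ 433.1 -218.9] [22.7 22.7]
scene ocarton 267 85.9 [441.2 -64.3] [61.4 66.8]
scene otub 247 46.2 [ 437.9 -358.3] [56.9 59.1]
```

View pics/scene5.png

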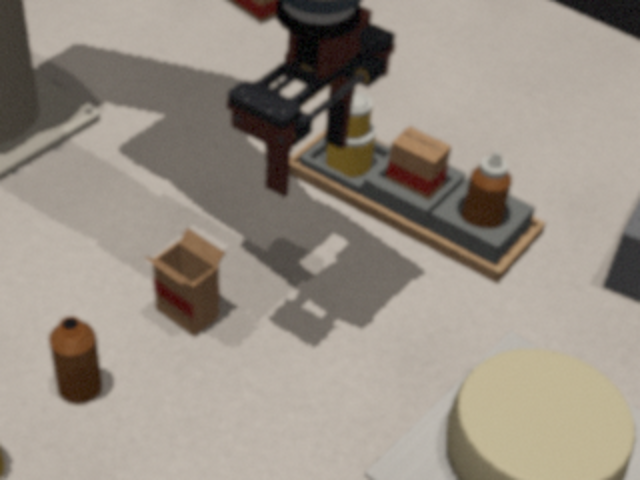

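View pics/top5.png

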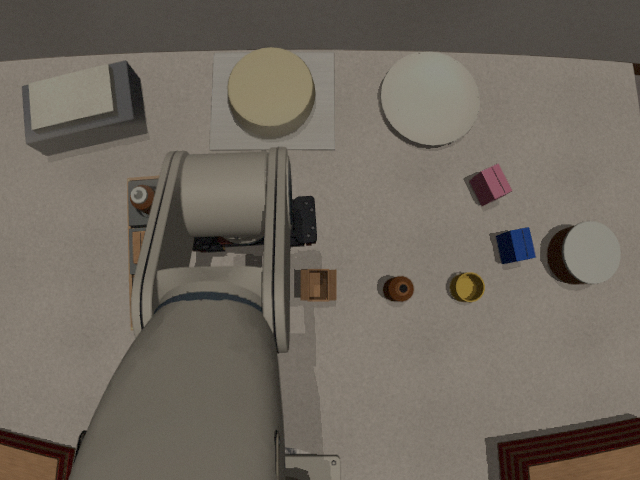

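The small tub stands on the large one at about (355,110), partly hidden by a finger. The opened things are still in their places. I back off a little more for a clear reading.

{"op": "jog_arm", "data": {"commands": [[1,[-0.1,0.4,0],[0,0,0]],[1,[-0.1,0.4,0],[0,0,0]],[1,[-0.1,0.4,0],[0,0,0]],[1,[-0.1,0.4,0],[0,0,0]],[1,[0,0.4,0],[0,0,0]],[1,[0,0,0],[0,0,0]],[1,[0,0,0],[0,0,0]],[1,[0,0,0],[0,0,0]]]}}

```text
t: 36.7
ee_pos: [492.7, -170.6, 199.5]
orientation: [-3.139, -0.111, -0.001]
ft_force: [0.2, 1.4, -0.5]
width: 87.8
grasp_force: 0.0
```

Run:
```python
from workcell import get_image,close_job
from h import *
ok=0;c={}
for n in("top","scene"):
    d=get_image(n);W=cloud(d);z=W[...,2]
    for k,x,y,h,r in [("carton",509,260,92,45),("tub",413,253,67,40),("small",413,253,107,35)]:
        m=(abs(z-h)<6)&(np.hypot(W[...,0]-x,W[...,1]-y)<r);p=W[m];q=p[:,:2].astype(np.float32)
        if len(p):print(n,k,len(p),np.round(np.median(p[:,2]),1),np.round(cv2.minAreaRect(q)[0],1),np.round(cv2.minAreaRect(q)[1],1))
```

```text
top carton 665 92.0 [509.6 260.6] [59.8 41.4]
top tub 248 67.1 [413.2 248.8] [46.8 55.2]
top small 412 107.7 [413.5 253.2] [39.6 41.5]
scene carton 335 93.0 [509.2 260.8] [62.1 46.6]
scene tub 161 67.6 [417.  248.6] [56.7 48.8]
scene small 177 108.4 [412.9 252.7] [39.1 45. ]
```

All four are seated and centred, so I hand in.

```bash
python3 -c "
from workcell import close_job;print(close_job())"
```

```text
the job is handed in; nothing more can be done
None
```

The job is handed in (no verdict was returned): by the last camera readings, the bottle, carton and large tub stand in their holders with the small tub centred on the large one's lid, all within a few mm of centre, and the opened bottle, carton and tub are where they started.

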